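File the sharp edge of a clamped plate

ROBOT

A 6-joint arm with a two-finger parallel gripper is mounted at the origin on a cart in front of the work surface, level with it; the furniture and walls round the work are solid. World frame = base frame: x ahead of the robot, y to its left, z up, the work surface at z = 0. Lengths are in m, angles in rad, forces in N, time in s.
With the tool pointing down it reaches from about 0.35 to 0.975 m from the base axis. Payload 4.9 kg.
Tool frame: the origin (TCP) lies midway between the tips of the shut fingers; the grasp point (between the pads) lies 19 mm behind it; z points along the fingers, y is the line along which they close (so a half turn about z gives the same grasp; the last joint's range is limited). The gripper opens to 85 mm and grips with 20 to 120 N. Pads are 22 mm wide; open, the fingers measure 114 mm over their backs; the gripper's body (76 mm by 85 mm) begins 54 mm behind the grasp point. The pads swing forward as they close: fully open they stand 13 mm farther back than shut.
Start: joints at [-1.301, 0.053, 1.613, -0, 1.476, -0.119], TCP at [0.237, -0.578, 0.231] pointing down, gripper open.
Joint ranges: [-3.01, 3.01], [-1.01, 2.22], [0.06, 2.58], [-1.02, 4.17], [0.09, 2.62], [-3.14, 3.14]. Speed limits (rad/s): [2.57, 2.57, 3.14, 3.14, 3.14, 3.14].

INTERFACE

Orientations are given as a rotation vector (axis times angle).
In Python, from station import ctrl gives the robot as it stands.
- The arm moves only by the shell command python3 -m handwheel 'ROWS' [FORCE]. ROWS is JSON, a list of rows, each an object with "gripper": the gripper command: -1 is fully open, 1 is shut, values between are in proportion; "offset": the shift along the tool's x, y, z in mm, a list of three; "rotation": the turn, a rotation vector about the tool's x, y, z in rad, a list of three. A call has exactly 8 rows; each row is the pose to reach, as a shift and turn from the pose commanded when the call began, along the tool's axes at that moment; what a row does not reach only later rows make up. A row lasts 1/8 s, in which the tool goes at most 62.5 mm and 10.7 degrees, less where a joint would pass 70% of its speed; a pose out of reach is approached as far as the arm can. A call with a gripper value outside its range is refused whole. The fingers move at their own pace and stop on an object; FORCE is the grip in N (left out, the last holds). Time passes only in rows, so rows that repeat a pose let the fingers close, or fill a call up. It gives the time, the measured TCP pose, the force, the opening and the grip force at its end, in the units of the state.
- ctrl.get_obs(): the state, without advancing time (a new reading comes with each control period).
- ctrl.get_image(name): name is "scene" or "side" or "wrist"; returns a dict with "image" (400x640x3 uint8, red, green, blue), "fovy" (degrees; the focal length in pixels is half the picture's height over the tangent of half this angle, whatever the lens; pixels are square), "cx", "cy" (the principal point, pixels), "xyz" and "attitude" of the camera in the world. Camera axes: x right, y up, looking along -z (the intrinsics and any distortion apply to the point x, -y, -z); pixel columns grow to the right and rows downward; lengths in m; the calibration is good to about 2 mm. A picture is of the moment at which its call begins. There is no depth.
- ctrl.finish_job(): hands the job in; it is judged then, once.
The state is a dict: "t": time; "q": joint angles; "dq": joint speeds; "effort": joint torques, N m; "tool_pos": TCP position; "tool_rot": TCP orientation; "contact_force": force on the tool from outside, world axes, zero at the start; "wrist_torque": the same for the moment, N m; "opening": finger opening in m; "grip_force": force on a finger pad.
Only numpy, scipy, OpenCV 4.12 (cv2) and the standard library are available. Lean on these libraries where they do the work, as an engineer would, in place of code of your own. Each camera call takes 0.05 s, during which the arm holds its last target. There are 200 camera calls.

TASK

Take the long narrow file by its grip and dress the top edge of the aluminium plate standing in the clamp: with the file flat and square across the edge, push it away from the robot under light pressure for two full strokes, from the front part of the blade to the rear part, and lift it clear of the edge for the return after each stroke, never dragging it back over the plate. Then set the file down gently, flat on the worktop, let go of it, and leave the short wide block alone.

Things in the scene. Friction and masses are not known exactly. Their poses are not given: they have to be found in the camera images.
- file: the file: steel blade 150 long, 24 wide, 8 mm thick, narrowed nose; wooden grip block on top, 60 long, 18 wide, 8 to 50 mm above the underside, centred. 0.25 kg. Starts flat on the worktop right of the clamp, nose within 0.5 rad of world +x. Origin: centre of the underside; x along the blade to the nose, z up. Grasp the grip across its width, fingertips over 12 mm above the underside.
- plate: upright aluminium plate 6 mm thick (x), 50 wide (y), 21 mm of it above the jaws. Origin: middle of its top edge, 95 mm above the worktop when untouched; x is the forward stroke, square to the plate, away from the robot (within 0.35 rad of world +x). Sprung: sinks from 1 N on, 1.25 mm per further N, 12 mm at most; a file held 6 mm below the untouched edge presses about 6 N.
- drag (a joint): sprung slide of the clamp along the plate's x (m): 0 at rest, positive when friction carries the plate forward, negative when it is dragged back to the robot; 1 mm per N, 10 mm at most. The clamp below the plate: fixed foot 130 (x) by 110 mm (y), up to 32 mm high; jaws 60 mm along x, 60 along y, topping out 74 mm above the worktop.
- block: bystander to leave alone: short wide abrasive block, 84 x 46 mm, 16 mm thick, with the same wooden grip (60 x 18 mm, up to 50 mm above the underside). Lies flat beside the file; either of the two may be nearer the clamp. Origin: centre of its underside; x along its 84 mm length, z up.
There are look-alikes about, which are no part of the job. There is more than one size of the part that bears plate; the job needs the larger.

How it is judged:
On the way, in this order (a step that is already met when the one before it is completed fails the run):
1. first stroke begins: the front part of the file is pressed on the plate's edge, lying flat and square across it, its middle at least 22 mm short of the edge (contact force between file and plate above 1 N and y of file in the frame of plate between -0.022 and 0.022 m and angle between the x axis of file and the x axis of plate, either way round below 0.26 rad and angle between file's own z axis and vertical below 0.2 rad and x of file in the frame of plate below -0.022 m), for 0.05 s.
2. first stroke, half way: the file is pressed on the edge and drags the plate forward (drag over 1 mm) as its middle crosses the edge (contact force between file and plate above 1 N and y of file in the frame of plate between -0.022 and 0.022 m and angle between the x axis of file and the x axis of plate, either way round below 0.26 rad and angle between file's own z axis and vertical below 0.2 rad and value of joint drag above 0.001 m and x of file in the frame of plate between -0.015 and 0.015 m), for 0.03 s.
3. first stroke ends: still pressed and dragging forward, the middle of the file at least 22 mm past the edge (contact force between file and plate above 1 N and y of file in the frame of plate between -0.022 and 0.022 m and angle between the x axis of file and the x axis of plate, either way round below 0.26 rad and angle between file's own z axis and vertical below 0.2 rad and value of joint drag above 0.001 m and x of file in the frame of plate above 0.022 m), for 0.05 s.
4. after the first stroke the file is lifted straight off, at least 8 mm clear of the edge while its middle is still 10 mm or more past it (x of file in the frame of plate above 0.01 m and z of file in the frame of plate above 0.008 m and contact force between file and plate below 0.1 N), for 0.05 s.
5. the file is brought back in the air, at least 8 mm above the edge, until its middle is 20 mm short of it (x of file in the frame of plate below -0.02 m and z of file in the frame of plate above 0.008 m and contact force between file and plate below 0.1 N), for 0.05 s.
6. second stroke begins: the front part of the file is pressed on the plate's edge, lying flat and square across it, its middle at least 22 mm short of the edge (all of step 1), for 0.05 s.
7. second stroke, half way: the file is pressed on the edge and drags the plate forward (drag over 1 mm) as its middle crosses the edge (all of step 2), for 0.03 s.
8. second stroke ends: still pressed and dragging forward, the middle of the file at least 22 mm past the edge (all of step 3), for 0.05 s.
9. after the second stroke the file is lifted straight off, at least 8 mm clear of the edge while its middle is still 10 mm or more past it (all of step 4), for 0.05 s.
At the end, for the whole second after the job is handed in: After two forward strokes with a lifted return, the file lies flat on the worktop (underside within 6 mm of it, tilt under 0.12 rad), off the clamp (its middle more than 60 mm from the plate), at rest and released, and the clamp's slide is back within 3 mm of rest (height (world z) of file between -0.004 and 0.006 m and angle between file's own z axis and vertical below 0.12 rad and linear speed of file below 0.02 m/s and horizontal distance between file and plate above 0.06 m and contact force between file and the fingers below 0.1 N and value of joint drag between -0.003 and 0.003 m); the robot touches nothing.
It fails at once if the file is dragged back over the plate (touching it and carrying it more than 1.2 mm toward the robot) (contact force between file and plate above 0.5 N and value of joint drag below -0.0012 m).
It fails at once if the file is dropped (faster than 0.6 m/s out of the fingers) (contact force between file and the fingers below 0.1 N and linear speed of file above 0.6 m/s).
It fails at once if the short wide block is moved more than 30 mm (distance of block from where it was at the start of the episode above 0.03 m).
It also fails if it takes over 53 s, if anything falls off the work surface, if the arm or the gripper's body presses on something with over 40 N, if the wrist force passes 120 N, or if a joint passes its speed limit or range.

## Working session

There is one attempt and no reset: what is moved stays moved. The work goes in short steps, Python scripts to look and compute and a shell command to move; the robot and the scene stay as the last step left them, time stands still between calls to the robot, and variables do not carry over. Pictures are saved under pics/ and viewed, at most 10 in all, crops included, and the job is handed in when it is done.

```bash
ls; mkdir -p pics
cat > h.py <<'E'
import numpy as np, cv2
from scipy.spatial.transform import Rotation as R
from station import ctrl
def cam(n):
    d=ctrl.get_image(n); return d
def save(d,f): cv2.imwrite('pics/'+f,cv2.cvtColor(d['image'],cv2.COLOR_RGB2BGR))
E
python3 - <<'E'
from h import *
o=ctrl.get_obs(); print(o)
for n in ['scene','side','wrist']:
    d=cam(n); save(d,n+'0.png'); np.save(n+'0.npy',d,allow_pickle=True)
    print(n,{k:v for k,v in d.items() if k!='image'})
E
```

```text
pics
{'t': 0.0, 'q': array([-1.30100779e+00,  5.33540908e-02,  1.61428723e+00, -2.92780920e-05,
        1.47598101e+00, -1.18966517e-01]), 'dq': array([-0.00135232, -0.00094541, -0.0012806 , -0.00126551, -0.00030033,
        0.00075842]), 'effort': array([ 7.38995241e-04, -3.93690526e+01, -3.70172310e+01,  4.92860852e-05,
        7.07619387e-03, -4.45878044e-06]), 'tool_pos': array([ 0.23674477, -0.57776079,  0.23006877]), 'tool_rot': array([-3.08044597e+00, -6.06430719e-01,  2.85663083e-04]), 'contact_force': array([-0.01001089, -0.84062475, -0.44884564]), 'wrist_torque': array([ 0.02314597,  0.019725  , -0.01791235]), 'grip_force': 0.0, 'opening': 0.08522207566748538}
scene {'fovy': 42.505517712235005, 'cx': 326.4600204490308, 'cy': 197.91212829158187, 'xyz': array([-0.327015  ,  0.45507004,  0.69387524]), 'attitude': array([ 0.59377299, -1.05180488, -1.86829528])}
side {'fovy': 51.85138489761583, 'cx': 324.16207263875674, 'cy': 198.9573851502477, 'xyz': array([0.53843399, 0.70408161, 0.58234658]), 'attitude': array([0.03571179, 1.44372135, 2.73555794])}
wrist {'fovy': 67.22217185859253, 'cx': 315.0116075617032, 'cy': 198.14790525706684, 'xyz': array([ 0.31439638, -0.54614747,  0.37261326]), 'attitude': array([-0.29154176,  0.19752693, -1.17101809])}
```

View pics/scene0.png

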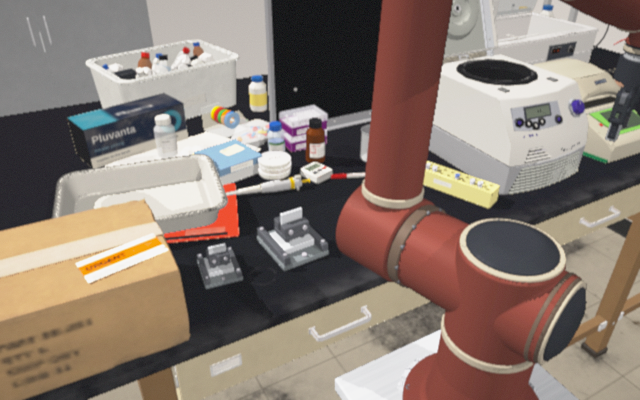

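View pics/side0.png

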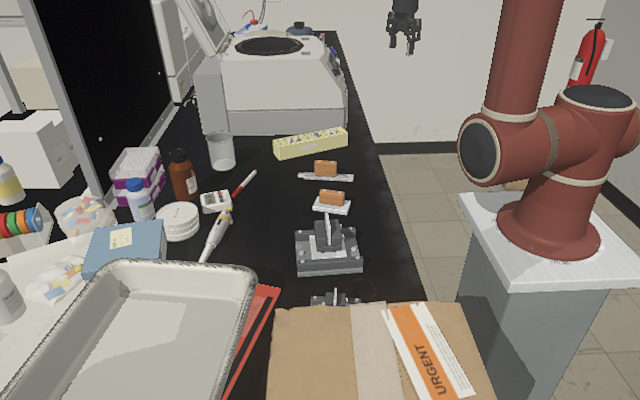

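```bash
cat >> h.py <<'E'
def load(n): return np.load(n+'.npy',allow_pickle=True).item()
def K(d):
    h,w=d['image'].shape[:2]; f=h/2/np.tan(np.radians(d['fovy'])/2); return f,d['cx'],d['cy']
def ray(d,u,v):
    f,cx,cy=K(d); r=R.from_rotvec(d['attitude']).as_matrix()@np.array([(u-cx)/f,-(v-cy)/f,-1]); return np.array(d['xyz']),r
def onz(d,u,v,z):
    c,r=ray(d,u,v); return c+r*(z-c[2])/r[2]
def proj(d,p):
    f,cx,cy=K(d); q=R.from_rotvec(d['attitude']).as_matrix().T@(np.array(p)-d['xyz']); return np.array([cx+f*q[0]/-q[2],cy-f*q[1]/-q[2]])
def grips(d,z=0.05):
    hsv=cv2.cvtColor(d['image'],cv2.COLOR_RGB2HSV); m=cv2.inRange(hsv,(5,90,60),(20,255,255)); out=[]
    n,l,s,c=cv2.connectedComponentsWithStats(m)
    for i in range(1,n):
        if s[i,4]>60: out.append((s[i].tolist(),c[i].round(1)))
    return out,l
E
python3 - <<'E'
from h import *
d=load('side0')
g,_=grips(d)
for s,c in g: print(s,c,onz(d,*c,0.04))
im=d['image'][150:290,260:390]
a=cv2.resize(im,None,fx=5,fy=5,interpolation=cv2.INTER_CUBIC)[:600]
cv2.imwrite('pics/crop1.png',cv2.cvtColor(a,cv2.COLOR_RGB2BGR))
E
```

```text
[484, 0, 80, 115, 4950] [520.8  54.8] [-0.50539087 -1.25319412  0.04      ]
[542, 97, 98, 83, 3749] [588.9 138. ] [-0.30583443 -0.36446854  0.04      ]
[467, 113, 135, 148, 6633] [540.7 194.1] [-0.01675969 -0.07960077  0.04      ]
[168, 160, 30, 41, 737] [181.2 179.4] [ 0.85137783 -0.19550985  0.04      ]
[314, 160, 23, 17, 341] [325.1 167.9] [ 0.48702113 -0.2323815   0.04      ]
[319, 188, 26, 18, 349] [331.6 196.9] [ 0.47926622 -0.09579487  0.04      ]
[16, 209, 16, 25, 222] [ 22.  221.4] [ 1.156082   -0.03909651  0.04      ]
[226, 291, 55, 109, 113] [253.4 344.6] [0.62719069 0.30239961 0.04      ]
[240, 295, 25, 43, 356] [252.5 313.3] [0.63405317 0.24121875 0.04      ]
[390, 304, 69, 96, 2275] [423.  354.2] [0.37085652 0.33338641 0.04      ]
```

View pics/crop1.png

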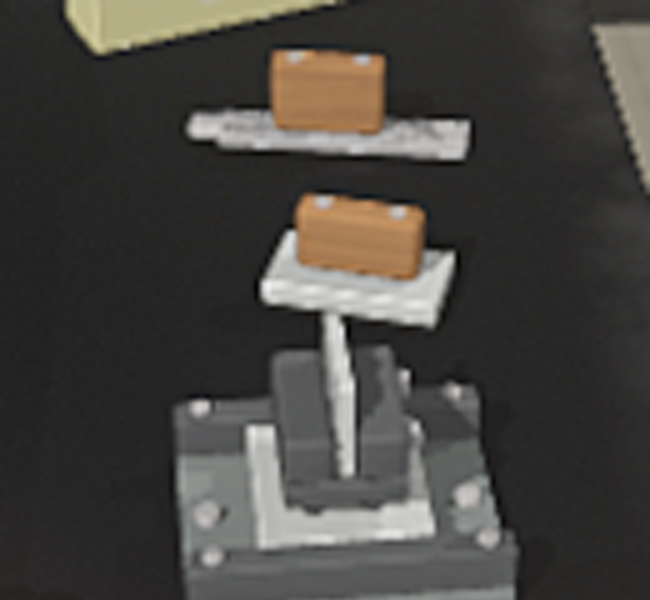

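Run:
```python
from h import *
d=load('side0')
P=lambda u,v,z: onz(d,260+u/5,150+v/5,z)
f=np.array([P(*p,0.032)[:2] for p in [(175,405),(478,388),(515,545),(185,572)]]); print(f.round(3),f.mean(0))
print('yaw',[np.degrees(np.arctan2(*(a)[::-1])).round(1) for a in (f[0]-f[1],f[3]-f[2],f[3]-f[0],f[2]-f[1])])
for p in [(333,315),(325,316),(342,316),(345,475)]: print(p,P(*p,0.095).round(3))
print('file grip top',P(272,52,.05).round(3),P(385,58,.05).round(3))
print('blade rear/nose',P(466,158,0).round(3),P(470,122,.008).round(3),P(192,138,0).round(3),P(190,113,.008).round(3))
print('block grip', P(300,197,.05).round(3),P(425,207,.05).round(3))
o=ctrl.get_obs(); w=load('wrist0'); T=R.from_rotvec(o['tool_rot'])
print('tool',T.as_matrix().round(3)); print('cam in tool',T.inv().apply(w['xyz']-o['tool_pos']),(T.inv()*R.from_rotvec(w['attitude'])).as_matrix().round(3))
for t in [(.487,-.23,.04)]: print((T.inv().apply(np.array(t)-o['tool_pos'])*1000).round())
```

```text
[[0.565 0.017]
 [0.435 0.013]
 [0.432 0.112]
 [0.561 0.12 ]] [0.49813736 0.06547317]
yaw [np.float64(1.9), np.float64(3.6), np.float64(92.4), np.float64(91.7)]
(333, 315) [0.499 0.042 0.095]
(325, 316) [0.502 0.043 0.095]
(342, 316) [0.496 0.043 0.095]
(345, 475) [0.501 0.14  0.095]
file grip top [ 0.514 -0.256  0.05 ] [ 0.455 -0.246  0.05 ]
blade rear/nose [ 0.412 -0.224  0.   ] [ 0.408 -0.248  0.008] [ 0.559 -0.253  0.   ] [ 0.559 -0.266  0.008]
block grip [ 0.506 -0.114  0.05 ] [ 0.447 -0.102  0.05 ]
tool [[ 0.925  0.379 -0.   ]
 [ 0.379 -0.925  0.002]
 [ 0.    -0.002 -1.   ]]
cam in tool [ 0.08386441 -0.00018135 -0.14225026] [[-0.001  0.945  0.326]
 [ 1.     0.001  0.   ]
 [-0.     0.326 -0.945]]
[ 363. -227.  191.]
```

```bash
python3 -m handwheel '[{"gripper":-1,"offset":[50,-30,0],"rotation":[0,0,0.1]},{"gripper":-1,"offset":[100,-60,0],"rotation":[0,0,0.2]},{"gripper":-1,"offset":[150,-90,0],"rotation":[0,0,0.3]},{"gripper":-1,"offset":[200,-120,0],"rotation":[0,0,0.4]},{"gripper":-1,"offset":[250,-150,0],"rotation":[0,0,0.5]},{"gripper":-1,"offset":[300,-180,0],"rotation":[0,0,0.56]},{"gripper":-1,"offset":[350,-213,0],"rotation":[0,0,0.56]},{"gripper":-1,"offset":[357,-218,0],"rotation":[0,0,0.56]}]' 25
python3 - <<'E'
from h import *
for n in ['wrist','scene']:
    d=cam(n); save(d,n+'1.png'); np.save(n+'1.npy',d,allow_pickle=True)
o=ctrl.get_obs();print(o['tool_pos'],o['t'],o['contact_force'])
E
```

```text
t: 1.15
tool_pos: [0.4859, -0.2384, 0.231]
tool_rot: [-3.13, 0.261, 0.0]
contact_force: [-0.8, 0.1, -0.1]
opening: 0.0854
grip_force: 0.0
[ 0.48481789 -0.24054359  0.23100326] 1.25 [-0.02317785 -1.02518587 -0.78512734]
```

View pics/wrist1.png

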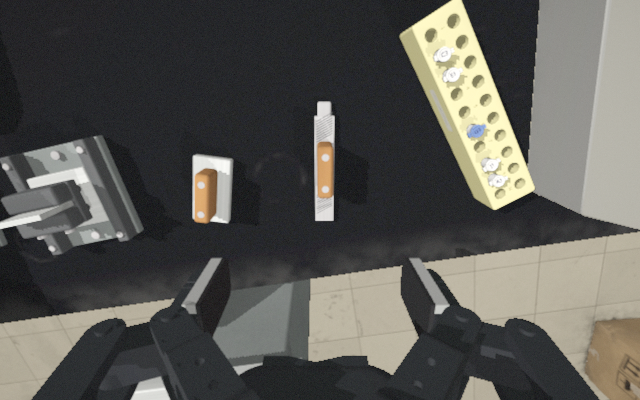

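```bash
cat >> h.py <<'E'
def gripface(d,win,z=0.05):
    u0,v0,u1,v1=win; hsv=cv2.cvtColor(d['image'],cv2.COLOR_RGB2HSV)
    m=cv2.inRange(hsv,(5,90,120),(20,255,255)); k=np.zeros_like(m); k[v0:v1,u0:u1]=m[v0:v1,u0:u1]
    c=max(cv2.findContours(k,0,2)[0],key=cv2.contourArea)
    p=np.array([onz(d,*q,z)[:2] for q in c[:,0]],np.float32)*1000
    return cv2.minAreaRect(p),c
E
python3 - <<'E'
from h import *
d=load('wrist1')
print(gripface(d,(305,130,345,210))[0], gripface(d,(190,160,220,230))[0])
# blade: bright or orange pixels at z=.006
im=d['image'];k=np.zeros(im.shape[:2],np.uint8)
k[95:230,305:345]=(im[95:230,305:345].max(2)>90)*255
c=max(cv2.findContours(k,0,2)[0],key=cv2.contourArea)
p=np.array([onz(d,*q,.008)[:2] for q in c[:,0]],np.float32)*1000
print(cv2.minAreaRect(p)); 
for u,v in [(324,102),(324,220)]: print(onz(d,u,v,.008))
# plate: print brightness pixels of top edge
for u,v in [(0,224),(45,206)]: print(onz(d,u,v,.095))
s=load('scene0');print(K(s)[0])
cr=cv2.resize(s['image'][195:275,245:340],None,fx=7,fy=7,interpolation=cv2.INTER_CUBIC)
cv2.imwrite('pics/crop2.png',cv2.cvtColor(cr,cv2.COLOR_RGB2BGR))
E
```

```text
((488.5801086425781, -250.22340393066406), (15.841069221496582, 62.10298156738281), 80.61853790283203) ((481.21533203125, -111.23145294189453), (23.898605346679688, 66.40678405761719), 71.7782974243164)
((485.89849853515625, -249.4774169921875), (24.888019561767578, 149.32861328125), 80.68517303466797)
[ 0.55849477 -0.26117597  0.008     ]
[ 0.4121747  -0.23797864  0.008     ]
[0.4993936  0.08157468 0.095     ]
[0.51002155 0.02798447 0.095     ]
514.2258449202906
```

View pics/crop2.png

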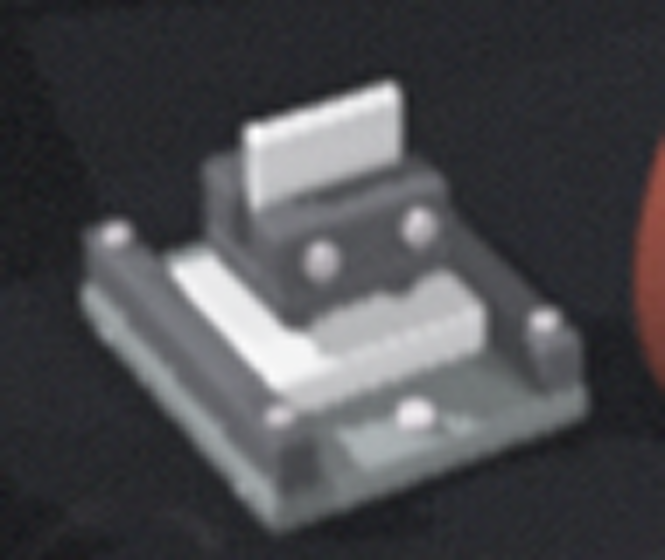

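Run:
```python
from h import *
s=load('scene0')
P=lambda u,v,z: onz(s,245+u/7,195+v/7,z)
a,b=P(248,128,.095),P(396,86,.095); print(a,b,(a+b)/2,np.linalg.norm(a-b),np.degrees(np.arctan2(*(a-b)[1::-1]))-90)
# side: foot corners from scene
for p in [(85,285),(275,525),(588,400)]: print(P(*p,0.0).round(4))
o=ctrl.get_obs(); T=R.from_rotvec(o['tool_rot']); print((T.inv().apply(np.array([.487,-.250,.02])-o['tool_pos'])*1000).round(1), T.as_matrix()[:,0])
```

```text
[0.5030702  0.08508985 0.095     ] [0.5027425  0.03520794 0.095     ] [0.50290635 0.06014889 0.095     ] 0.04988299508960774 -0.3763972720140458
[0.5758 0.1128 0.    ]
[0.4365 0.111  0.    ]
[ 0.4445 -0.0012  0.    ]
[  3.9   8.9 211. ] [ 9.85737497e-01 -1.68289042e-01 -6.21297931e-04]
```

```bash
python3 -m handwheel '[{"gripper":-1,"offset":[4,9,50],"rotation":[0,0,0]},{"gripper":-1,"offset":[4,9,100],"rotation":[0,0,0]},{"gripper":-1,"offset":[4,9,150],"rotation":[0,0,0]},{"gripper":-1,"offset":[4,9,190],"rotation":[0,0,0]},{"gripper":-1,"offset":[4,9,212],"rotation":[0,0,0]},{"gripper":-1,"offset":[4,9,212],"rotation":[0,0,0]},{"gripper":0.2,"offset":[4,9,212],"rotation":[0,0,0]},{"gripper":1,"offset":[4,9,212],"rotation":[0,0,0]}]' 100
python3 -m handwheel '[{"gripper":1,"offset":[0,0,0],"rotation":[0,0,0]},{"gripper":1,"offset":[0,0,0],"rotation":[0,0,0]},{"gripper":1,"offset":[0,0,0],"rotation":[0,0,0]},{"gripper":1,"offset":[0,0,0],"rotation":[0,0,0]},{"gripper":1,"offset":[0,0,0],"rotation":[0,0,0]},{"gripper":1,"offset":[0,0,0],"rotation":[0,0,0]},{"gripper":1,"offset":[0,0,0],"rotation":[0,0,0]},{"gripper":1,"offset":[0,0,0],"rotation":[0,0,0]}]'
```

```text
t: 2.25
tool_pos: [0.488, -0.252, 0.0211]
tool_rot: [3.128, -0.269, 0.004]
contact_force: [0.6, -0.2, -0.1]
opening: 0.0515
grip_force: 0.0
t: 3.25
tool_pos: [0.4877, -0.2512, 0.0203]
tool_rot: [3.129, -0.268, 0.002]
contact_force: [-0.4, 0.6, 5.9]
opening: 0.0163
grip_force: 98.9
```

```bash
python3 -m handwheel '[{"gripper":1,"offset":[0,0,-40],"rotation":[0,0,0]},{"gripper":1,"offset":[0,0,-90],"rotation":[0,0,0]},{"gripper":1,"offset":[-10,-20,-140],"rotation":[0,0,-0.05]},{"gripper":1,"offset":[-30,-60,-170],"rotation":[0,0,-0.1]},{"gripper":1,"offset":[-50,-110,-180],"rotation":[0,0,-0.15]},{"gripper":1,"offset":[-70,-160,-180],"rotation":[0,0,-0.19]},{"gripper":1,"offset":[-85,-200,-180],"rotation":[0,0,-0.19]},{"gripper":1,"offset":[-85,-210,-180],"rotation":[0,0,-0.19]}]'
python3 - <<'E'
from h import *
for n in ['wrist','side']:
    d=cam(n); save(d,n+'2.png'); np.save(n+'2.npy',d,allow_pickle=True)
o=ctrl.get_obs();print(o['tool_pos'],o['t'],o['contact_force'])
T=R.from_rotvec(o['tool_rot']).as_matrix(); print(T.round(3))
E
```

```text
t: 4.25
tool_pos: [0.4378, -0.0273, 0.198]
tool_rot: [-3.141, -0.034, 0.003]
contact_force: [-0.1, -0.7, -2.5]
opening: 0.0168
grip_force: 98.2
[ 0.43870586 -0.02868357  0.19843024] 4.35 [ 0.01596872 -0.70567108 -2.51625395]
[[ 1.     0.021 -0.001]
 [ 0.021 -1.     0.   ]
 [-0.001 -0.    -1.   ]]
```

View pics/wrist2.png

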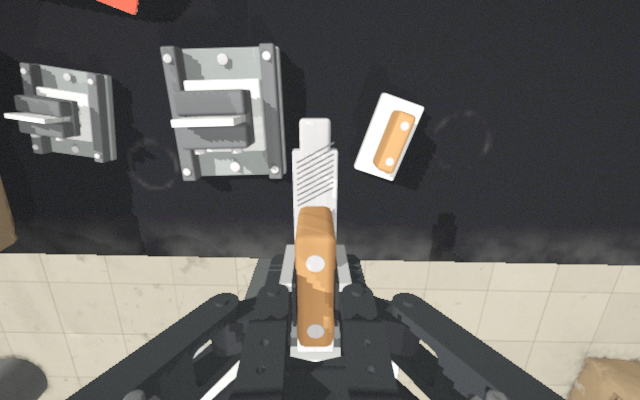

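Run:
```python
from h import *
d=load('wrist2'); im=d['image']
k=np.zeros(im.shape[:2],np.uint8); k[112:130,165:250]=(im[112:130,165:250].min(2)>190)*255
c=max(cv2.findContours(k,0,2)[0],key=cv2.contourArea); print(cv2.boundingRect(c))
p=np.array([onz(d,*q,.095)[:2] for q in c[:,0]],np.float32)*1000
print(cv2.minAreaRect(p))
# file in hand: blade edges at underside+8
o=ctrl.get_obs(); z=o['tool_pos'][2]-.0203
for q in [(294,200),(337,200),(300,120),(329,120),(293,355),(340,355)]: print(q,onz(d,*q,z+.008).round(4))
```

```text
(171, 116, 69, 12)
((499.2891845703125, 61.26930618286133), (7.4478254318237305, 54.85710144042969), 2.907805919647217)
(294, 200) [ 0.4671 -0.0152  0.1861]
(337, 200) [ 0.4676 -0.0386  0.1861]
(300, 120) [ 0.5094 -0.0183  0.1861]
(329, 120) [ 0.5097 -0.0327  0.1861]
(293, 355) [ 0.3583 -0.0144  0.1861]
(340, 355) [ 0.3589 -0.0455  0.1861]
```

```bash
python3 -m handwheel '[{"gripper":1,"offset":[5,-22,0],"rotation":[0,0,-0.01]},{"gripper":1,"offset":[10,-44,0],"rotation":[0,0,-0.02]},{"gripper":1,"offset":[15,-66,10],"rotation":[0,0,-0.03]},{"gripper":1,"offset":[20,-88,25],"rotation":[0,0,-0.03]},{"gripper":1,"offset":[20,-89,50],"rotation":[0,0,-0.03]},{"gripper":1,"offset":[20,-89,68],"rotation":[0,0,-0.03]},{"gripper":1,"offset":[20,-89,68],"rotation":[0,0,-0.03]},{"gripper":1,"offset":[20,-89,68],"rotation":[0,0,-0.03]}]'
python3 - <<'E'
from h import *
d=cam('side'); save(d,'side3.png')
cr=cv2.resize(d['image'][150:290,230:390],None,fx=4,fy=4,interpolation=cv2.INTER_CUBIC)
cv2.imwrite('pics/crop3.png',cv2.cvtColor(cr,cv2.COLOR_RGB2BGR))
o=ctrl.get_obs();print(o['tool_pos'],o['t'],o['contact_force'],R.from_rotvec(o['tool_rot']).as_matrix().round(3))
E
```

```text
t: 5.35
tool_pos: [0.458, 0.0594, 0.132]
tool_rot: [3.141, 0.075, 0.002]
contact_force: [-0.9, -0.1, -1.5]
opening: 0.0166
grip_force: 98.6
[0.45824507 0.05948754 0.13243298] 5.4 [-1.1204745  -0.34458056 -1.22903184] [[ 0.999  0.048  0.002]
 [ 0.048 -0.999 -0.   ]
 [ 0.002  0.    -1.   ]]
```

View pics/crop3.png

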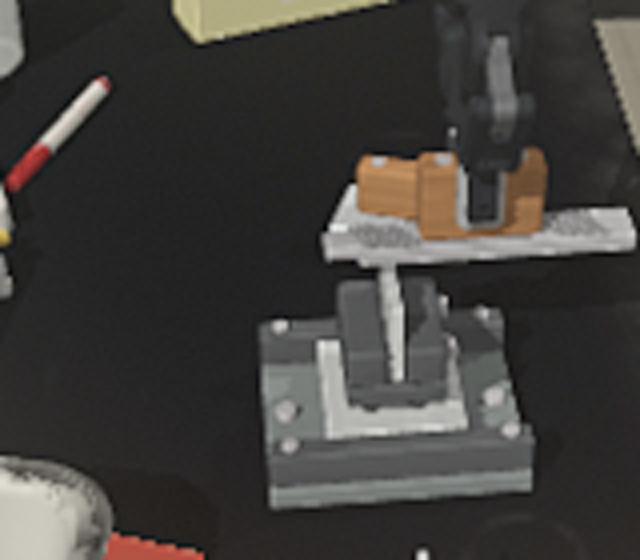

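```bash
python3 -m handwheel '[{"gripper":1,"offset":[0,0,8],"rotation":[0,0,0]},{"gripper":1,"offset":[0,0,14],"rotation":[0,0,0]},{"gripper":1,"offset":[1,0,18],"rotation":[0,0,0]},{"gripper":1,"offset":[1,0,21],"rotation":[0,0,0]},{"gripper":1,"offset":[2,0,24],"rotation":[0,0,0]},{"gripper":1,"offset":[2,0,24],"rotation":[0,0,0]},{"gripper":1,"offset":[2,0,24],"rotation":[0,0,0]},{"gripper":1,"offset":[2,0,24],"rotation":[0,0,0]}]'
```

```text
t: 6.4
tool_pos: [0.4597, 0.0601, 0.1077]
tool_rot: [-3.141, -0.077, -0.001]
contact_force: [-2.0, -0.0, 4.5]
opening: 0.0167
grip_force: 99.3
```

```bash
python3 -m handwheel '[{"gripper":1,"offset":[10,0,0],"rotation":[0,0,0]},{"gripper":1,"offset":[22,0,0],"rotation":[0,0,0]},{"gripper":1,"offset":[34,0,0],"rotation":[0,0,0]},{"gripper":1,"offset":[46,0,0],"rotation":[0,0,0]},{"gripper":1,"offset":[58,0,0],"rotation":[0,0,0]},{"gripper":1,"offset":[70,0,0],"rotation":[0,0,0]},{"gripper":1,"offset":[80,0,0],"rotation":[0,0,0]},{"gripper":1,"offset":[86,0,0],"rotation":[0,0,0]}]'
```

```text
t: 7.4
tool_pos: [0.5457, 0.0642, 0.1069]
tool_rot: [3.141, 0.077, -0.003]
contact_force: [-3.8, -0.6, 4.7]
opening: 0.0169
grip_force: 99.6
```

```bash
python3 -m handwheel '[{"gripper":1,"offset":[3,0,0],"rotation":[0,0,0]},{"gripper":1,"offset":[4,0,-6],"rotation":[0,0,0]},{"gripper":1,"offset":[4,0,-14],"rotation":[0,0,0]},{"gripper":1,"offset":[4,0,-24],"rotation":[0,0,0]},{"gripper":1,"offset":[4,0,-30],"rotation":[0,0,0]},{"gripper":1,"offset":[4,0,-30],"rotation":[0,0,0]},{"gripper":1,"offset":[4,0,-30],"rotation":[0,0,0]},{"gripper":1,"offset":[4,0,-30],"rotation":[0,0,0]}]'
python3 - <<'E'
from h import *
d=cam('side'); save(d,'side4.png')
cr=cv2.resize(d['image'][150:290,230:390],None,fx=4,fy=4,interpolation=cv2.INTER_CUBIC)
cv2.imwrite('pics/crop4.png',cv2.cvtColor(cr,cv2.COLOR_RGB2BGR))
o=ctrl.get_obs();print(o['tool_pos'],o['t'],o['contact_force'],R.from_rotvec(o['tool_rot']).as_matrix().round(3))
E
```

```text
t: 8.4
tool_pos: [0.549, 0.0644, 0.1368]
tool_rot: [-3.141, -0.077, 0.001]
contact_force: [-0.3, 0.3, -3.0]
opening: 0.0166
grip_force: 98.8
[0.54898957 0.06441804 0.1368025 ] 8.45 [-0.16585174  0.29319546 -3.00036199] [[ 0.999  0.049 -0.001]
 [ 0.049 -0.999 -0.   ]
 [-0.001 -0.    -1.   ]]
```

View pics/crop4.png

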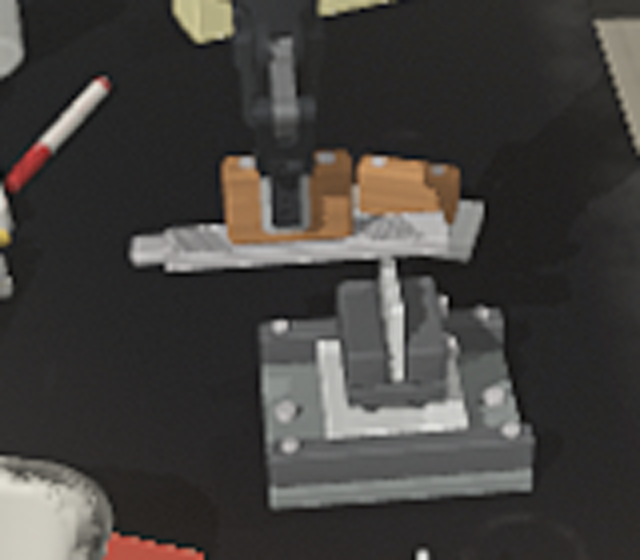

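```bash
python3 -m handwheel '[{"gripper":1,"offset":[-10,0,0],"rotation":[0,0,0]},{"gripper":1,"offset":[-25,0,0],"rotation":[0,0,0]},{"gripper":1,"offset":[-43,0,0],"rotation":[0,0,0]},{"gripper":1,"offset":[-61,0,0],"rotation":[0,0,0]},{"gripper":1,"offset":[-79,0,0],"rotation":[0,0,0]},{"gripper":1,"offset":[-91,0,0],"rotation":[0,0,0]},{"gripper":1,"offset":[-91,0,0],"rotation":[0,0,0]},{"gripper":1,"offset":[-91,0,0],"rotation":[0,0,0]}]'
python3 -m handwheel '[{"gripper":1,"offset":[0,0,10],"rotation":[0,0,0]},{"gripper":1,"offset":[0,0,18],"rotation":[0,0,0]},{"gripper":1,"offset":[1,0,22],"rotation":[0,0,0]},{"gripper":1,"offset":[1,0,26],"rotation":[0,0,0]},{"gripper":1,"offset":[2,0,29],"rotation":[0,0,0]},{"gripper":1,"offset":[2,0,29],"rotation":[0,0,0]},{"gripper":1,"offset":[2,0,29],"rotation":[0,0,0]},{"gripper":1,"offset":[2,0,29],"rotation":[0,0,0]}]'
```

```text
t: 9.45
tool_pos: [0.4587, 0.06, 0.1376]
tool_rot: [3.141, 0.077, 0.001]
contact_force: [0.3, 0.5, -1.6]
opening: 0.0166
grip_force: 98.7
t: 10.45
tool_pos: [0.4607, 0.0601, 0.1088]
tool_rot: [-3.141, -0.077, -0.001]
contact_force: [-2.5, 0.5, 3.7]
opening: 0.0166
grip_force: 99.1
```

```bash
python3 -m handwheel '[{"gripper":1,"offset":[10,0,1],"rotation":[0,0,0]},{"gripper":1,"offset":[22,0,1],"rotation":[0,0,0]},{"gripper":1,"offset":[34,0,1],"rotation":[0,0,0]},{"gripper":1,"offset":[46,0,1],"rotation":[0,0,0]},{"gripper":1,"offset":[58,0,1],"rotation":[0,0,0]},{"gripper":1,"offset":[70,0,1],"rotation":[0,0,0]},{"gripper":1,"offset":[80,0,1],"rotation":[0,0,0]},{"gripper":1,"offset":[86,0,1],"rotation":[0,0,0]}]'
python3 -m handwheel '[{"gripper":1,"offset":[3,0,0],"rotation":[0,0,0]},{"gripper":1,"offset":[4,0,-6],"rotation":[0,0,0]},{"gripper":1,"offset":[4,0,-14],"rotation":[0,0,0]},{"gripper":1,"offset":[4,0,-24],"rotation":[0,0,0]},{"gripper":1,"offset":[4,0,-30],"rotation":[0,0,0]},{"gripper":1,"offset":[4,0,-30],"rotation":[0,0,0]},{"gripper":1,"offset":[4,0,-30],"rotation":[0,0,0]},{"gripper":1,"offset":[4,0,-60],"rotation":[0,0,0]}]'
```

```text
t: 11.45
tool_pos: [0.5467, 0.0643, 0.1072]
tool_rot: [-3.141, -0.077, 0.001]
contact_force: [-3.9, -0.6, 5.1]
opening: 0.0166
grip_force: 99.5
t: 12.45
tool_pos: [0.5477, 0.0645, 0.1638]
tool_rot: [-3.14, -0.077, 0.012]
contact_force: [0.1, -0.5, -2.6]
opening: 0.0167
grip_force: 98.5
```

```bash
python3 -m handwheel '[{"gripper":1,"offset":[-8,30,0],"rotation":[0,0,0.03]},{"gripper":1,"offset":[-18,75,0],"rotation":[0,0,0.06]},{"gripper":1,"offset":[-29,120,0],"rotation":[0,0,0.09]},{"gripper":1,"offset":[-41,165,0],"rotation":[0,0,0.12]},{"gripper":1,"offset":[-52,210,0],"rotation":[0,0,0.15]},{"gripper":1,"offset":[-63,255,0],"rotation":[0,0,0.18]},{"gripper":1,"offset":[-72,293,0],"rotation":[0,0,0.215]},{"gripper":1,"offset":[-77,312,0],"rotation":[0,0,0.215]}]'
python3 -m handwheel '[{"gripper":1,"offset":[0,0,20],"rotation":[0,0,0]},{"gripper":1,"offset":[0,0,50],"rotation":[0,0,0]},{"gripper":1,"offset":[0,0,80],"rotation":[0,0,0]},{"gripper":1,"offset":[0,0,105],"rotation":[0,0,0]},{"gripper":1,"offset":[0,0,120],"rotation":[0,0,0]},{"gripper":1,"offset":[0,0,125],"rotation":[0,0,0]},{"gripper":1,"offset":[0,0,130],"rotation":[0,0,0]},{"gripper":1,"offset":[0,0,130],"rotation":[0,0,0]}]'
python3 - <<'E'
from h import *
o=ctrl.get_obs();print(o['tool_pos'],o['t'],o['contact_force'],R.from_rotvec(o['tool_rot']).as_matrix().round(3))
d=cam('side'); save(d,'side5.png')
cr=cv2.resize(d['image'][130:270,230:390],None,fx=4,fy=4,interpolation=cv2.INTER_CUBIC)
cv2.imwrite('pics/crop5.png',cv2.cvtColor(cr,cv2.COLOR_RGB2BGR))
E
```

```text
t: 13.45
tool_pos: [0.4879, -0.2525, 0.1669]
tool_rot: [-3.13, 0.263, 0.001]
contact_force: [0.6, 0.5, -3.1]
opening: 0.0164
grip_force: 98.5
t: 14.45
tool_pos: [0.489, -0.2511, 0.0378]
tool_rot: [3.13, -0.261, 0.001]
contact_force: [0.0, -0.8, -2.6]
opening: 0.0166
grip_force: 98.5
[ 0.4889689  -0.25106297  0.03778248] 14.45 [ 0.03646632 -0.83357682 -2.55890229] [[ 0.986 -0.165  0.001]
 [-0.165 -0.986 -0.   ]
 [ 0.001  0.    -1.   ]]
```

View pics/crop5.png

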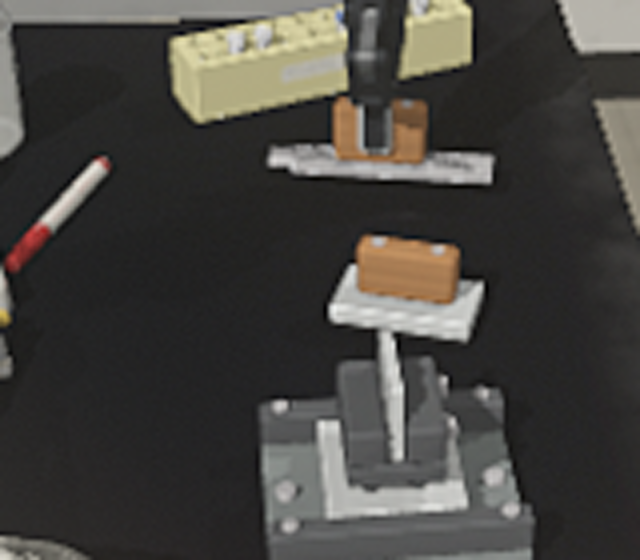

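The file hangs level over its old place (crop 380,160), the block at (405,285) is untouched. Lowering the last 17 mm slowly.

```bash
python3 -m handwheel '[{"gripper":1,"offset":[0,0,5],"rotation":[0,0,0]},{"gripper":1,"offset":[0,0,9],"rotation":[0,0,0]},{"gripper":1,"offset":[0,0,12],"rotation":[0,0,0]},{"gripper":1,"offset":[0,0,14],"rotation":[0,0,0]},{"gripper":1,"offset":[0,0,15],"rotation":[0,0,0]},{"gripper":1,"offset":[0,0,16],"rotation":[0,0,0]},{"gripper":1,"offset":[0,0,17],"rotation":[0,0,0]},{"gripper":1,"offset":[0,0,17],"rotation":[0,0,0]}]'
```

```text
t: 15.5
tool_pos: [0.4887, -0.2509, 0.0204]
tool_rot: [3.131, -0.261, 0.0]
contact_force: [-0.1, -0.7, -2.3]
opening: 0.0166
grip_force: 98.7
```

```bash
python3 -m handwheel '[{"gripper":1,"offset":[0,0,0.5],"rotation":[0,0,0]},{"gripper":1,"offset":[0,0,0.5],"rotation":[0,0,0]},{"gripper":1,"offset":[0,0,1],"rotation":[0,0,0]},{"gripper":1,"offset":[0,0,1],"rotation":[0,0,0]},{"gripper":1,"offset":[0,0,1],"rotation":[0,0,0]},{"gripper":1,"offset":[0,0,1],"rotation":[0,0,0]},{"gripper":1,"offset":[0,0,1],"rotation":[0,0,0]},{"gripper":1,"offset":[0,0,1],"rotation":[0,0,0]}]' 30
```

```text
t: 16.5
tool_pos: [0.4887, -0.251, 0.0203]
tool_rot: [-3.131, 0.261, 0.0]
contact_force: [-4.8, 2.5, 6.2]
opening: 0.0165
grip_force: 99.8
```

```bash
python3 -m handwheel '[{"gripper":0.5,"offset":[0,0,0],"rotation":[0,0,0]},{"gripper":0.3,"offset":[0,0,0],"rotation":[0,0,0]},{"gripper":0,"offset":[0,0,0],"rotation":[0,0,0]},{"gripper":-0.5,"offset":[0,0,0],"rotation":[0,0,0]},{"gripper":-1,"offset":[0,0,0],"rotation":[0,0,0]},{"gripper":-1,"offset":[0,0,0],"rotation":[0,0,0]},{"gripper":-1,"offset":[0,0,0],"rotation":[0,0,0]},{"gripper":-1,"offset":[0,0,0],"rotation":[0,0,0]}]'
python3 -m handwheel '[{"gripper":-1,"offset":[0,0,-15],"rotation":[0,0,0]},{"gripper":-1,"offset":[0,0,-40],"rotation":[0,0,0]},{"gripper":-1,"offset":[0,0,-80],"rotation":[0,0,0]},{"gripper":-1,"offset":[0,0,-120],"rotation":[0,0,0]},{"gripper":-1,"offset":[0,0,-160],"rotation":[0,0,0]},{"gripper":-1,"offset":[0,0,-180],"rotation":[0,0,0]},{"gripper":-1,"offset":[0,0,-180],"rotation":[0,0,0]},{"gripper":-1,"offset":[0,0,-180],"rotation":[0,0,0]}]'
python3 - <<'E'
from h import *
d=cam('wrist'); save(d,'wrist6.png'); print(gripface(d,(250,80,400,260))[0])
E
```

```text
t: 17.5
tool_pos: [0.4886, -0.2509, 0.0193]
tool_rot: [3.131, -0.261, 0.0]
contact_force: [0.1, -0.4, -0.1]
opening: 0.0854
grip_force: 0.0
t: 18.5
tool_pos: [0.4877, -0.2503, 0.1974]
tool_rot: [-3.129, 0.261, 0.004]
contact_force: [0.2, 0.0, 0.2]
opening: 0.0849
grip_force: 0.0
((490.616943359375, -251.96820068359375), (16.41180992126465, 63.0724983215332), 79.99848937988281)
```

View pics/wrist6.png

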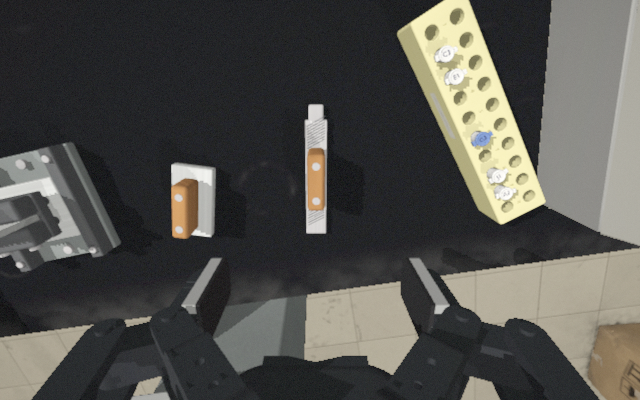

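The file lies flat and released at (316,170), and the block at (193,200) is untouched.

```bash
python3 -c "
from station import ctrl
print(ctrl.finish_job())"
```

```text
the job is handed in; nothing more can be done
None
```

I made two forward strokes on the larger clamp's plate at about 6 N, lifting clear after each. The file is back flat on the worktop and released, the block was not touched, and I handed the job in at about 18.6 s; the hand-in returned no verdict.

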